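Set out a gauge check row between two bench instruments

ROBOT

A 7-joint arm with a two-finger parallel gripper is mounted at the origin on the work surface. World frame = base frame: x ahead of the robot, y to its left, z up, the work surface at z = 0. Lengths are in m, angles in degrees, forces in N, time in s.
With the tool pointing down it reaches from about 0.35 to 0.9 m from the base axis. Payload 8.1 kg.
Tool frame: the origin (TCP) lies on the centre line of the jaws, within the pads' length; the fingertips stand 25 mm ahead of it and the grasp point (between the pads) lies 6 mm ahead of it (tip_extent is the z of the fingertips in the tool frame, in m); z points along the fingers, y is the line along which they close (so a half turn about z gives the same grasp; the last joint's range is limited). The gripper opens to 92 mm and grips with 3 to 60 N. Pads are 19 mm wide; open, the fingers measure 130 mm over their backs; the gripper's body (75 mm by 190 mm) begins 47 mm behind the grasp point.
Start: joints at [-76.983, 24.895, 1.432, 90.138, -0.665, 64.973, -4.303], TCP at [0.202, 0.591, 0.252] pointing down, gripper open.
Joint ranges: [-149.89, 149.89], [-25.12, 119.58], [-72.63, 75.52], [4.76, 147.25], [-75.54, 255.54], [6.69, 114.76], [-157.13, 157.13]. Speed limits (degrees/s): [127.2, 127.2, 172.46, 172.46, 180, 180, 180].

INTERFACE

Orientations are given as [roll, pitch, yaw] about the fixed x, y, z axes, in that order (R = Rz(yaw) Ry(pitch) Rx(roll)).
In Python, from plant import get_obs, read_camera, camera_info, job_done, tip_extent gives the robot as it stands. The module is installed in compiled form; this text tells all that it offers.
- The arm moves only by the shell command python3 -m creep 'ROWS' [OPENING] [FORCE]. ROWS is JSON, a list of rows, each a list of 4 numbers: the shift along the tool's x, y, z scaled (see below), then the turn about the tool's z scaled (see below). In form: [[tx, ty, tz, yaw], ...]. A call has 1 to 8 rows; each row is the pose to reach, as a shift and turn from the pose commanded when the call began, along the tool's axes at that moment, turning the shorter way round; what a row does not reach only later rows make up. The controller multiplies each number of a shift by 0.4 m and each number of a turn by pi rad. A row lasts 1/8 s, in which the tool goes at most 62.5 mm and 10.7 degrees, less where a joint would pass 70% of its speed; a pose out of reach is approached as far as the arm can. A call with a number of a shift or a turn outside -1 to 1 is refused whole. A call with a gripper value outside its range is refused whole. OPENING is the finger opening in mm, from 0 to 91.8, set as the call begins (- or left out, the last holds). The fingers move at their own pace and stop on an object; FORCE is the grip in N (left out, the last holds). Time passes only in rows, so rows that repeat a pose let the fingers close. It gives the time, the measured TCP pose, the force, the opening and the grip force at its end, in the units of the state.
- get_obs(): the state, without advancing time (a new reading comes with each control period).
- read_camera(name): name is "scene" or "top" or "wrist"; returns (picture, depth): 420x560x3 uint8, blue, green, red; 420x560 float32, m along the optical axis (not along the pixel's ray), 0 where there is no reading.
- camera_info(name): a dict with "mtx" (3x3 intrinsics, pixels), "rvec" (rotation vector, rad) and "tvec" (3), from world to camera coordinates, as OpenCV has them; the wrist camera has in their place "tool_from_camera" (4x4, takes a point from camera to tool coordinates, whose origin is the TCP and whose axes are the flange's). Camera axes: x right, y down, z forward; pixel columns grow to the right and rows downward; lengths in m; the calibration is good to about 2 mm. A picture is of the moment at which its call begins: read the wrist's pose just before it. camera_info takes no time and is no camera call.
- job_done(): hands the job in; it is judged then, once.
The state is a dict: "time_s": time; "joint_pos": joint angles; "joint_velocities": joint speeds; "tau": joint torques, N m; "eef_pos": TCP position; "tcp_rot": TCP orientation; "contact_force": force on the tool from outside, world axes, zero at the start; "torque": the same for the moment, N m; "finger_gap": finger opening in m; "finger_force": force on a finger pad.
Only numpy, scipy, OpenCV 4.12 (cv2) and the standard library are available. Lean on these libraries where they do the work, as an engineer would, in place of code of your own. Each camera call takes 0.05 s, during which the arm holds its last target. There are 200 camera calls.

TASK

Set out the check row on the bench between the dial tester and the round pedestal. First stand the V-block exactly halfway between them, groove up and running along the line from one to the other, and next lay the thick pin centred in its groove; then put the large ring flat on the bench, in line, halfway between the V-block and the dial tester, and last the flat rectangular gauge block, long side along the line, halfway between the V-block and the pedestal. Leave the thin pin, the small ring and the brass weight where they are.

Things in the scene. Friction and masses are not known exactly. Their poses are not given: they have to be found in the camera images.
- vblock: Loose steel V-block, 50 (x) x 50 (y) x 40 mm high, about 0.55 kg, with a 90-degree groove 24 mm wide and 12 mm deep along its own x axis in the middle of its top. Origin: centre of its underside. Its plain side faces look along its y (grip there, 50 mm). Starts on the bench, groove up.
- pin_center (a point): Thick steel pin: a plain cylinder of diameter 30 mm and length 70 mm, about 0.38 kg, lying on its side on the bench. This point is its centre; its x axis runs along the pin (it may be rolled about it). Lying in the V-groove, its centre is 49 mm above the underside of the V-block (9 mm above the V-block's top) and it overhangs the V-block by 10 mm at each end.
- ring: Large steel ring, outside diameter 52 mm, hole 24 mm, 18 mm high, about 0.23 kg, lying flat. Origin: centre of its underside, z up.
- block: Flat rectangular steel gauge block, 60 (x, long) x 30 (y) x 16 mm high, about 0.22 kg, lying flat. Origin: centre of its underside.
- tester: Dial tester, fixed: green rectangular base 90 (x) x 80 (y) x 28 mm high with a post and, above it, a black-rimmed white dial facing up; 110 mm high over all. Origin: centre of the base, at bench level. One end of the row: the pedestal stands 400 mm away along the tester's y axis, on either its +y or its -y side.
- pedestal: Round green pedestal, fixed: foot of diameter 74 mm, waisted column, steel disc on top, 72 mm high. Origin: centre of the foot, at bench level. Other end of the row.
- thin_pin_center (a point): Thin steel pin, diameter 16 mm, length 70 mm, lying loose on the bench; not part of the job. This point is its centre, x along it. It rolls if touched.
- small_ring: Small steel ring, outside diameter 34 mm, 14 mm high, lying flat; not part of the job. Origin: centre of its underside.
- weight: Brass weight with a knob, diameter 38 mm, 55 mm high, upright; not part of the job. Origin: centre of its underside.

How it is judged:
By the outcome, as a careful person would: the job done as asked, in the order asked, and still so for the second after the job is handed in, with the robot touching nothing.
It also fails if it takes over 115 s, if anything falls off the work surface, if the arm or the gripper's body presses on something with over 40 N, if the wrist force passes 120 N, or if a joint passes its speed limit or range.

## Working session

There is one attempt and no reset: what is moved stays moved. The work goes in short steps, Python scripts to look and compute and a shell command to move; the robot and the scene stay as the last step left them, time stands still between calls to the robot, and variables do not carry over. Pictures are saved under pics/ and viewed, at most 14 in all, crops included, and the job is handed in when it is done.

```bash
mkdir -p pics; cat > h.py <<'E'
import numpy as np, cv2
from plant import *
from scipy.spatial.transform import Rotation as R
def cam(n):
    o=get_obs(); i=camera_info(n); p,d=read_camera(n)
    K=np.array(i["mtx"])
    if n=="wrist":
        T=np.eye(4);T[:3,:3]=R.from_euler('xyz',o["tcp_rot"],degrees=True).as_matrix();T[:3,3]=o["eef_pos"]
        W=T@np.array(i["tool_from_camera"])
    else:
        C=np.eye(4);C[:3,:3]=cv2.Rodrigues(np.array(i["rvec"],float))[0];C[:3,3]=np.ravel(i["tvec"]);W=np.linalg.inv(C)
    return p,d,K,W
def cloud(d,K,W):
    v,u=np.mgrid[:d.shape[0],:d.shape[1]]
    c=np.stack([(u-K[0,2])/K[0,0]*d,(v-K[1,2])/K[1,1]*d,d],-1)
    return c@W[:3,:3].T+W[:3,3]
def go(xyz,yaw):
    "numbers for a row from the present pose; yaw = world direction (deg) of closing line, taken mod 180"
    o=get_obs();Rm=R.from_euler('xyz',o["tcp_rot"],degrees=True)
    s=Rm.inv().apply(np.array(xyz)-o["eef_pos"])/.4
    y=Rm.as_matrix()[:,1];cur=np.degrees(np.arctan2(y[1],y[0]))
    dy=(yaw-cur+90)%180-90   # world ccw = tool -
    return np.round(s,4),round(-dy/180,4),'closing dir now',round(cur,2)
E
python3 - <<'E'
from h import *
print(get_obs(),tip_extent)
for n in("top","scene"):
    p,d,K,W=cam(n);cv2.imwrite(f"pics/{n}0.png",p);np.savez(f"{n}0.npz",p=p,d=d,K=K,W=W);print(n,W.round(3).tolist(),K[0,0],(d>0).mean())
E
```

```text
{'time_s': 0.0, 'joint_pos': array([-76.98324837,  24.93598533,   1.43169099,  90.19148752,
        -0.6648406 ,  64.97389972,  -4.3023032 ]), 'joint_velocities': array([-0.11103186, -0.10535065, -0.00216753,  0.02811831,  0.04290883,
       -0.04516341, -0.01455898]), 'tau': array([-1.40417410e-04, -6.67862678e+01,  9.84577686e-01, -3.14463580e+01,
       -6.07266370e-02,  4.32170264e-02,  1.56287665e-04]), 'eef_pos': array([0.20229849, 0.59082806, 0.25093407]), 'tcp_rot': array([-1.79907338e+02,  8.57035819e-03,  1.61100438e+02]), 'contact_force': array([0.16639716, 0.61868611, 0.02252385]), 'torque': array([ 0.00360507,  0.00063087, -0.03640829]), 'finger_force': 0.0, 'finger_gap': 0.09165559316089533} 0.025
top [[0.029, -0.992, 0.121, 0.456], [-1.0, -0.029, -0.001, 0.019], [0.005, -0.121, -0.993, 0.993], [0.0, 0.0, 0.0, 1.0]] 492.3045720106012 0.9960246598639456
scene [[0.417, 0.702, -0.578, 1.141], [0.909, -0.33, 0.256, -0.252], [-0.011, -0.632, -0.775, 0.856], [0.0, 0.0, 0.0, 1.0]] 527.998352339479 0.9960331632653061
```

View pics/top0.png

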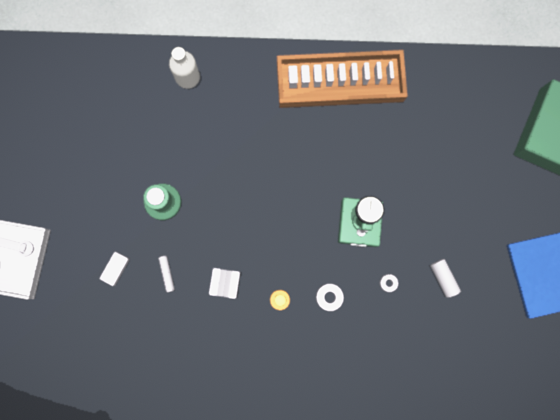

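View pics/scene0.png

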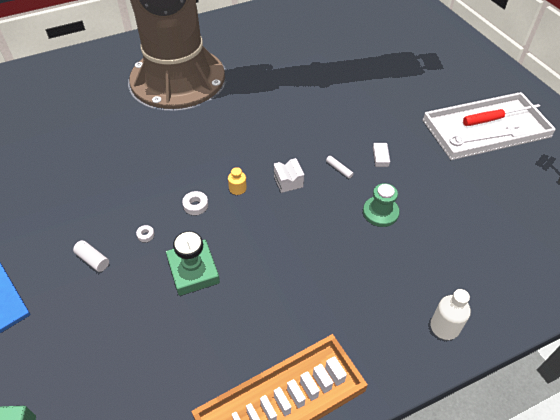

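The top view shows the tester base at (361,222), pedestal (162,203), V-block (224,283), thick pin (446,278), large ring (330,297), gauge block (114,268), thin pin (166,273), small ring (389,283) and weight (280,300). The scene view agrees and shows the groove facing up.

```bash
python3 - <<'E'
from h import *
P={}
for n,px in(("top",dict(tester=(345,240),ped=(165,213),vb=(224,283),pin=(446,278),ring=(330,297),block=(114,268),thin=(166,273),sring=(389,283),weight=(280,300))),):
    z=np.load(n+"0.npz");c=cloud(z["d"],z["K"],z["W"])
    fl=c[330:400,200:500,2];print("floor",np.median(fl),fl.std())
    m=(c[...,2]>0.005+np.median(fl)*1).astype(np.uint8)
    k,l,s,ce=cv2.connectedComponentsWithStats(m)
    for o,(u,v) in px.items():
        w=l[v-6:v+7,u-6:u+7];w=w[w>0]
        if not len(w): print(o,"none");continue
        q=c[l==np.bincount(w).argmax()];q=q[q[:,2]<.2]
        r=cv2.minAreaRect((q[:,:2]*1000).astype(np.float32));print(o,len(q),np.round(r[0],1),np.round(r[1],1),round(r[2],1),"zmax",q[:,2].max().round(3))
print(camera_info("wrist"))
E
```

```text
floor 0.001523121418472273 0.06758999060662343
tester 1989 [ 580.6 -161. ] [80.1 91.7] 85.8 zmax 0.115
ped 1074 [609.6 233.7] [65.6 72.5] 52.7 zmax 0.078
vb 711 [452.8 102.9] [50.6 49.9] 83.3 zmax 0.046
pin 586 [ 475.2 -329.8] [70.3 30.2] 26.9 zmax 0.035
ring 452 [ 431.3 -102.4] [50.7 49.9] 61.3 zmax 0.025
block 509 [474.8 324. ] [31.7 60.3] 63.7 zmax 0.022
thin 288 [468.  221.2] [70.1 16. ] 16.7 zmax 0.022
sring 196 [ 462.6 -219. ] [32.4 31.7] 38.6 zmax 0.019
weight 305 [424.1  -4.4] [37.3 35.3] 47.2 zmax 0.061
{'mtx': array([[342.81927875,   0.        , 278.04366685],
       [  0.        , 342.81927875, 209.68786699],
       [  0.        ,   0.        ,   1.        ]]), 'tool_from_camera': array([[-1.33195537e-04, -9.57787384e-01, -2.87477494e-01,
         7.76555045e-02],
       [ 9.99999763e-01, -3.21966314e-04,  6.09368636e-04,
        -1.01922152e-03],
       [-6.76203661e-04, -2.87477344e-01,  9.57787199e-01,
        -1.32666621e-01],
       [ 0.00000000e+00,  0.00000000e+00,  0.00000000e+00,
         1.00000000e+00]])}
```

```bash
python3 - <<'E'
from h import *
print(go([.57,.04,.30],85.8))
E
```

```text
(array([-1.3158, -1.0054, -0.1209]), np.float64(-0.0817), 'closing dir now', np.float64(71.1))
```

```bash
python3 -m creep '[[-0.9,-0.7,-0.12,-0.08],[-0.9,-0.7,-0.12,-0.08],[-0.9,-0.7,-0.12,-0.08],[-0.9,-0.7,-0.12,-0.08],[-0.9,-0.7,-0.12,-0.08],[-0.9,-0.7,-0.12,-0.08],[-0.9,-0.7,-0.12,-0.08],[-0.9,-0.7,-0.12,-0.08]]'; python3 - <<'E'
from h import *
print(go([.57,.04,.30],85.8))
E
```

```text
time_s: 1.1
eef_pos: [0.4542, 0.2056, 0.3001]
tcp_rot: [-179.9, 0.1, 175.2]
contact_force: [-0.3, 0.6, -0.0]
finger_gap: 0.0919
finger_force: 0.0
(array([-0.3232, -0.3881,  0.0008]), np.float64(-0.0035), 'closing dir now', np.float64(85.17))
```

```bash
python3 -m creep '[[-0.32,-0.39,0,-0.0035],[-0.32,-0.39,0,-0.0035],[-0.32,-0.39,0,-0.0035],[-0.32,-0.39,0,-0.0035],[-0.32,-0.39,0,-0.0035],[-0.32,-0.39,0,-0.0035]]'; python3 - <<'E'
from h import *
p,d,K,W=cam("wrist");cv2.imwrite("pics/w1.png",p);np.savez("w1.npz",p=p,d=d,K=K,W=W);print(get_obs()["eef_pos"],W.round(3).tolist())
c=cloud(d,K,W);z=c[...,2];print(np.percentile(z[(d>0)&(abs(z)<.012)],[5,50,95]))
E
```

```text
time_s: 1.85
eef_pos: [0.5669, 0.0463, 0.2995]
tcp_rot: [179.9, -0.1, 176.3]
contact_force: [0.4, 0.2, 0.6]
finger_gap: 0.0918
finger_force: 0.0
[0.56686777 0.04640748 0.29962711] [[0.065, 0.956, 0.286, 0.489], [0.998, -0.063, -0.017, 0.05], [0.001, 0.287, -0.958, 0.432], [0.0, 0.0, 0.0, 1.0]]
[-0.00172369 -0.00032023  0.00118533]
```

View pics/w1.png

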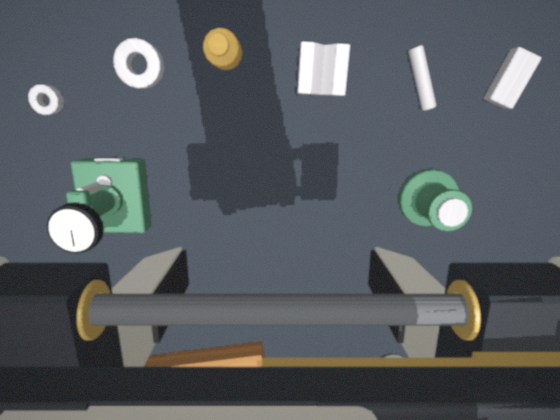

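The wrist view shows the whole row: tester base corners about (73,160)-(150,232), pedestal foot near (430,197) with its top disc at (453,212), and V-block at (324,69).

```bash
python3 - <<'E'
from h import *
z=np.load("w1.npz");p,d=z["p"],z["d"];c=cloud(d,z["K"],z["W"])
a=cv2.resize(p[145:245,40:160],None,fx=6,fy=6,interpolation=3)[:560,:400+320][:, :400*2]
A=cv2.resize(p[150:250,35:165],(520,400),interpolation=2);B=cv2.resize(p[160:240,390:480],(450,400),interpolation=2)
C=cv2.resize(p[30:130,285:555],(270*2,200),interpolation=2)
im=np.zeros((600,980,3),np.uint8);im[:400,:520]=A;im[:400,530:980]=B;im[400:,:540]=C
cv2.imwrite("pics/crop1.png",cv2.resize(im,(784,480)))
g=(p[...,1]>p[...,2].astype(int)+25)&(p[...,1]>p[...,0].astype(int)+15)
for nm,sl in(("t",np.s_[140:250,30:170]),("p",np.s_[160:245,390:480])):
    q=c[sl][g[sl]];print(nm,len(q),np.histogram(q[:,2],bins=np.arange(-.004,.12,.004))[0])
    if nm=="t":
        q=q[abs(q[:,2]-.028)<.004];r=cv2.minAreaRect((q[:,:2]*1000).astype(np.float32));print(r,np.median(q[:,2]))
    else:
        h=q[(q[:,2]<.02)];print(cv2.minEnclosingCircle((h[:,:2]*1000).astype(np.float32)),np.percentile(h[:,2],[5,50,95]))
# pedestal disc on top
sl=np.s_[190:235,425:485];q=c[sl].reshape(-1,3);q=q[(q[:,2]>.068)&(q[:,2]<.08)];print(len(q),cv2.minEnclosingCircle((q[:,:2]*1000).astype(np.float32)),q.mean(0))
E
```

```text
t 4156 [  27   11    1   41   79   71  102 2102  767   64  235   39   34   30
   30   37   30   40   34   26   24   15   29   54  205   17    0    0
    0    0]
((581.84912109375, -161.54190063476562), (80.33863067626953, 90.32652282714844), 86.13980865478516) 0.027452730448165708
p 2567 [ 11  12  52 160 610 481 107  73  77  64  70  57  18   0   2  55  84 627
   1   0   0   0   0   0   0   0   0   0   0   0]
((622.5692138671875, 245.6055145263672), 50.73748779296875) [0.00729897 0.01479394 0.01916439]
648 ((610.0919799804688, 236.33750915527344), 17.85767936706543) [0.61175983 0.23520178 0.07158778]
```

View pics/crop1.png

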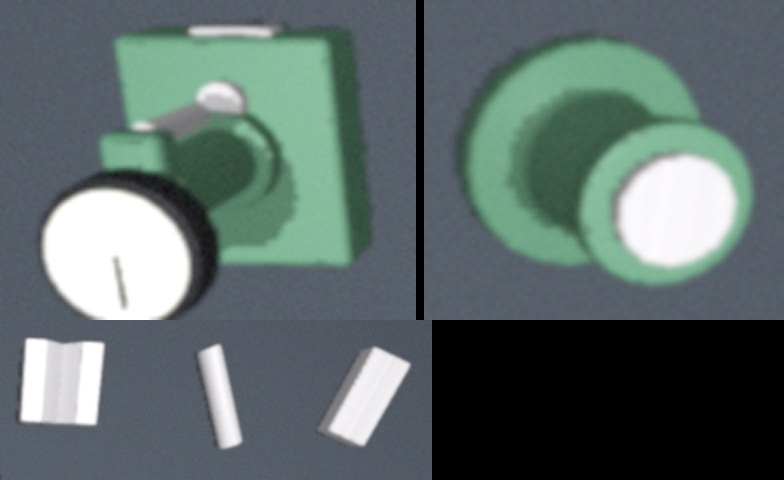

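```bash
cat >> h.py <<'E'
from scipy.optimize import least_squares
def circ(q,r,thr=3,x0=None):
    h=cv2.convexHull((q[:,:2]*1000).astype(np.float32))[:,0]
    f=least_squares(lambda x:np.hypot(*(h-x[:2]).T)-r,x0 if x0 is not None else h.mean(0),loss='soft_l1',f_scale=.5)
    e=np.hypot(*(h-f.x).T)-r
    return f.x.round(1),len(h),np.abs(e).mean().round(2)
E
python3 - <<'E'
from h import *
z=np.load("w1.npz");p,d=z["p"],z["d"];c=cloud(d,z["K"],z["W"])
sl=np.s_[160:245,390:480];q=c[sl].reshape(-1,3)
near=np.hypot(q[:,0]-.609,q[:,1]-.237)<.045
for lo,hi in((.011,.02),(.012,.018)):
    f=q[near&(q[:,2]>lo)&(q[:,2]<hi)]
    for r in(36,36.5,37): print(lo,r,circ(f,r,x0=[609,237]))
t=q[(q[:,2]>.06)&(q[:,2]<.08)]
for r in(20,22,24,25,26,27):print(r,circ(t,r))
# objects from this view
for nm,s,zz in(("vb",np.s_[35:105,290:360],(.036,.044)),("block",np.s_[40:115,480:545],(.012,.02)),("ring",np.s_[30:95,108:168],(.014,.022)),("thin",np.s_[40:115,400:440],(.006,.02)),("sring",np.s_[80:120,20:70],(.01,.018)),("wt",np.s_[20:75,198:245],(.006,.07))):
    q=c[s].reshape(-1,3);q=q[(q[:,2]>zz[0])&(q[:,2]<zz[1])];r=cv2.minAreaRect((q[:,:2]*1000).astype(np.float32));print(nm,np.round(r[0],1),np.round(r[1],1),round(r[2],1))
E
```

```text
0.011 36 (array([612. , 235.4]), 27, np.float64(0.29))
0.011 36.5 (array([612.2, 235.8]), 27, np.float64(0.34))
0.011 37 (array([612.4, 236.2]), 27, np.float64(0.7))
0.012 36 (array([612.1, 235.7]), 25, np.float64(0.36))
0.012 36.5 (array([612.2, 236.1]), 25, np.float64(0.61))
0.012 37 (array([612.2, 236.7]), 25, np.float64(0.92))
20 (array([610.7, 235.3]), 35, np.float64(3.74))
22 (array([611.5, 235.5]), 35, np.float64(1.76))
24 (array([612.3, 235.8]), 35, np.float64(0.29))
25 (array([612.9, 235.7]), 35, np.float64(1.19))
26 (array([614.1, 235.8]), 35, np.float64(2.1))
27 (array([615.3, 236. ]), 35, np.float64(2.99))
vb [453.  101.9] [50.2 50. ] 83.6
block [475.  322.8] [31.4 60.4] 64.3
ring [ 431.7 -103.6] [50.7 51.2] 39.7
thin [468.  219.5] [69.7 16.2] 17.1
sring [ 462.6 -220.7] [32.9 32.5] 44.1
wt [424.7  -5.3] [36.5 37.2] 29.6
```

```bash
python3 - <<'E'
from h import *
print(go([.453,.102,.12],83.6));print(get_obs()["joint_pos"].round(1))
E
```

```text
(array([0.2927, 0.1199, 0.4494]), np.float64(0.015), 'closing dir now', np.float64(86.3))
[-22.6  17.6  16.7  95.1  -5.4  68.1  81.7]
```

```bash
python3 -m creep '[[0.2927,0.12,0.449,0.015],[0.2927,0.12,0.449,0.015],[0.2927,0.12,0.449,0.015],[0.2927,0.12,0.449,0.015],[0.2927,0.12,0.449,0.015],[0.2927,0.12,0.449,0.015],[0.2927,0.12,0.449,0.015]]' 80; python3 - <<'E'
from h import *
print(go([.453,.102,.031],83.6))
p,d,K,W=cam("wrist");c=cloud(d,K,W).reshape(-1,3)
q=c[(c[:,2]>.036)&(c[:,2]<.044)&(abs(c[:,0]-.453)<.04)&(abs(c[:,1]-.102)<.036)];r=cv2.minAreaRect((q[:,:2]*1000).astype(np.float32));print(r)
E
```

```text
time_s: 2.78
eef_pos: [0.4559, 0.1001, 0.1215]
tcp_rot: [179.9, 0.2, 173.4]
contact_force: [0.2, -0.3, 0.1]
finger_gap: 0.0799
finger_force: 0.0
(array([0.0083, 0.0035, 0.2262]), np.float64(-0.0011), 'closing dir now', np.float64(83.4))
((452.6773681640625, 101.63285827636719), (50.0469970703125, 50.1902961730957), 83.11107635498047)
```

```bash
python3 -m creep '[[0.008,0.003,0.1,-0.001],[0.008,0.003,0.2,-0.001],[0.008,0.003,0.226,-0.001],[0.008,0.003,0.226,-0.001],[0.008,0.003,0.226,-0.001]]'; python3 -m creep '[[0,0,0,0],[0,0,0,0],[0,0,0,0],[0,0,0,0],[0,0,0,0],[0,0,0,0]]' 40 40; python3 - <<'E'
from h import *
print(go([.453,.102,.031],83.6))
E
```

```text
time_s: 3.45
eef_pos: [0.4521, 0.1018, 0.031]
tcp_rot: [179.9, 0.1, 173.6]
contact_force: [0.7, 0.3, -0.3]
finger_gap: 0.0805
finger_force: 0.0
time_s: 4.2
eef_pos: [0.4512, 0.1018, 0.0299]
tcp_rot: [180.0, 0.0, 173.6]
contact_force: [-0.6, 1.4, 5.6]
finger_gap: 0.0501
finger_force: 40.0
(array([-0.0045,  0.0009, -0.0026]), np.float64(0.0001), 'closing dir now', np.float64(83.62))
```

```bash
python3 -m creep '[[0,0,-0.1,0],[0,0,-0.2,0],[0,0,-0.2,0],[-0.18,0.15,-0.2,0.3],[-0.36,0.15,-0.2,0.488],[-0.36,0.15,-0.2,0.488],[-0.36,0.15,-0.2,0.488],[-0.36,0.15,-0.2,0.488]]'; python3 - <<'E'
from h import *
print(go([.5971,.0389,.1],-4.35))
E
```

```text
time_s: 5.2
eef_pos: [0.5997, 0.1446, 0.1066]
tcp_rot: [-179.8, -0.0, 119.5]
contact_force: [0.1, 0.2, -6.6]
finger_gap: 0.0498
finger_force: 40.0
(array([-0.2267, -0.1359,  0.0171]), np.float64(0.1882), 'closing dir now', np.float64(29.53))
```

```bash
python3 -m creep '[[-0.2267,-0.136,0.017,0.188],[-0.2267,-0.136,0.017,0.188],[-0.2267,-0.136,0.017,0.188],[-0.2267,-0.136,0.017,0.188],[-0.2267,-0.136,0.017,0.188],[-0.2267,-0.136,0.017,0.188],[-0.2267,-0.136,0.017,0.188]]'; python3 - <<'E'
from h import *
print(go([.5971,.0389,.0325],-4.35))
E
```

```text
time_s: 6.08
eef_pos: [0.5989, 0.0399, 0.1029]
tcp_rot: [-180.0, -0.0, 86.2]
contact_force: [0.6, -1.0, -6.1]
finger_gap: 0.0498
finger_force: 40.0
(array([-0.0028, -0.0043,  0.1759]), np.float64(0.0029), 'closing dir now', np.float64(-3.83))
```

```bash
python3 -m creep '[[-0.0028,-0.0043,0.08,0.003],[-0.0028,-0.0043,0.15,0.003],[-0.0028,-0.0043,0.176,0.003],[-0.0028,-0.0043,0.176,0.003],[-0.0028,-0.0043,0.176,0.003],[-0.0028,-0.0043,0.176,0.003]]';python3 - <<'E'
from h import *
print(go([.5971,.0389,.0305],-4.35))
E
```

```text
time_s: 6.82
eef_pos: [0.5978, 0.0385, 0.0335]
tcp_rot: [179.9, -0.0, 85.5]
contact_force: [0.0, -0.4, -5.2]
finger_gap: 0.0503
finger_force: 40.0
(array([ 0.0009, -0.0019,  0.0076]), np.float64(-0.0007), 'closing dir now', np.float64(-4.48))
```

```bash
python3 -m creep '[[0.001,-0.0019,0.004,-0.0007],[0.001,-0.0019,0.008,-0.0007],[0.001,-0.0019,0.008,-0.0007],[0.001,-0.0019,0.008,-0.0007]]'; python3 -m creep '[[0,0,0,0],[0,0,0,0],[0,0,0,0],[0,0,0,0]]' 80;  python3 -m creep '[[0,0,-0.1,0],[0,0,-0.25,0],[0,0,-0.4,0],[0,0,-0.55,0],[0,0,-0.62,0],[0,0,-0.62,0],[0,0,-0.62,0]]';python3 - <<'E'
from h import *
print(get_obs()["joint_pos"].round(1))
p,d,K,W=cam("wrist");cv2.imwrite("pics/w2.png",p);np.savez("w2.npz",p=p,d=d,K=K,W=W)
E
```

```text
time_s: 7.32
eef_pos: [0.5964, 0.0392, 0.03]
tcp_rot: [180.0, -0.0, 85.6]
contact_force: [-3.3, 0.5, 6.8]
finger_gap: 0.0498
finger_force: 40.0
time_s: 7.82
eef_pos: [0.5965, 0.0389, 0.0293]
tcp_rot: [180.0, 0.0, 85.6]
contact_force: [-0.0, 0.0, 0.3]
finger_gap: 0.0791
finger_force: 0.0
time_s: 8.7
eef_pos: [0.5959, 0.0391, 0.2764]
tcp_rot: [-179.9, -0.0, 85.6]
contact_force: [-0.1, 0.2, 0.2]
finger_gap: 0.0801
finger_force: 0.0
[-39.   25.   44.1  94.6 -18.5  68.    5.1]
```

View pics/w2.png

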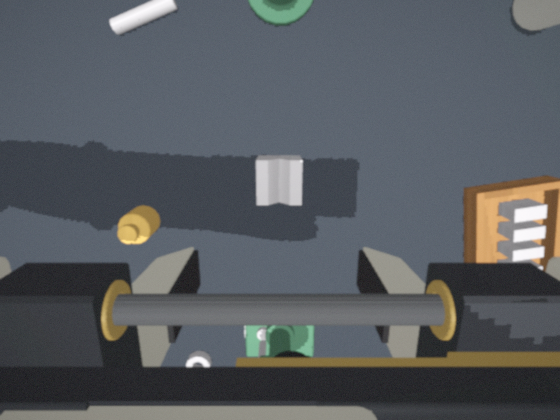

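The V-block stands at (280,180), groove along the line, with the pedestal at the top and the tester at the bottom partly hidden. Next I'll go to the pin and check the row from the top camera.

```bash
python3 - <<'E'
from h import *
print(go([.475,-.33,.22],-63.1))
E
```

```text
(array([-0.943 , -0.2305,  0.1409]), np.float64(0.3264), 'closing dir now', np.float64(-4.35))
```

```bash
python3 -m creep '[[-0.943,-0.23,0.14,0.326],[-0.943,-0.23,0.14,0.326],[-0.943,-0.23,0.14,0.326],[-0.943,-0.23,0.14,0.326],[-0.943,-0.23,0.14,0.326],[-0.943,-0.23,0.14,0.326],[-0.943,-0.23,0.14,0.326],[-0.943,-0.23,0.14,0.326]]'; python3 - <<'E'
from h import *
p,d,K,W=cam("top");cv2.imwrite("pics/top1.png",p);np.savez("top1.npz",p=p,d=d,K=K,W=W)
c=cloud(d,K,W)
def rect(c,x,y,rad,z):
    q=c.reshape(-1,3);q=q[(q[:,2]>z[0])&(q[:,2]<z[1])&(np.hypot(q[:,0]-x,q[:,1]-y)<rad)];r=cv2.minAreaRect((q[:,:2]*1000).astype(np.float32));return len(q),np.round(r[0],1),np.round(r[1],1),round(r[2],1)
print("vb",rect(c,.597,.038,.045,(.036,.048)),"tester",rect(c,.581,-.161,.07,(.025,.034)))
q=c.reshape(-1,3);n=np.hypot(q[:,0]-.611,q[:,1]-.237)<.046
for r in(36,36.5,37):print(circ(q[n&(q[:,2]>.011)&(q[:,2]<.022)],r,x0=[611,237]))
print(circ(q[n&(q[:,2]>.065)],24))
p,d,K,W=cam("wrist");c=cloud(d,K,W);print("pin",rect(c,.475,-.33,.06,(.012,.034)),go([.475,-.33,.1],-63.1))
E
```

```text
time_s: 9.75
eef_pos: [0.4744, -0.3314, 0.2202]
tcp_rot: [-179.9, 0.1, 26.8]
contact_force: [-0.3, 0.1, -1.2]
finger_gap: 0.0798
finger_force: 0.0
vb (490, array([595.5,  37.9]), array([49.7, 50.3]), 85.6) tester (1018, array([ 581. , -160.9]), array([80.2, 90.1]), 85.9)
(array([611.9, 236.7]), 29, np.float64(0.26))
(array([612., 237.]), 29, np.float64(0.32))
(array([612.1, 237.3]), 29, np.float64(0.72))
(array([612.5, 237.1]), 24, np.float64(0.53))
pin (2074, array([ 476.5, -332.2]), array([70.1, 28.8]), 26.4) (array([-0.0037,  0.0014,  0.3012]), np.float64(0.0006), 'closing dir now', np.float64(-62.99))
```

View pics/top1.png

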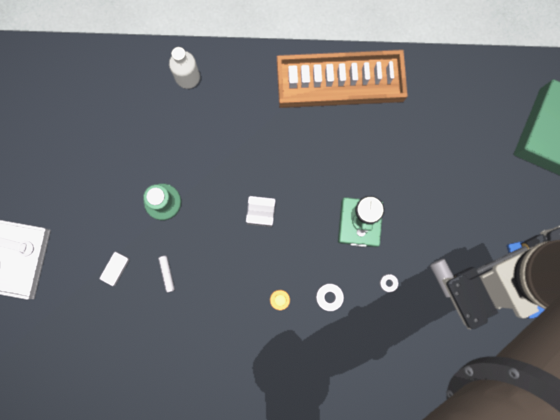

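The top view shows the V-block at (261,210), halfway between the pedestal (162,202) and the tester base (361,222). Nothing else has moved, and the gripper is above the pin.

```bash
python3 - <<'E'
from h import *
print(go([.4763,-.3317,.0335],-63.5))
E
```

```text
(array([-0.0027,  0.0069,  0.4674]), np.float64(0.0028), 'closing dir now', np.float64(-62.99))
```

```bash
python3 -m creep '[[-0.0027,0.007,0.1,0.003],[-0.0027,0.007,0.25,0.003],[-0.0027,0.007,0.4,0.003],[-0.0027,0.007,0.467,0.003],[-0.0027,0.007,0.467,0.003],[-0.0027,0.007,0.467,0.003],[-0.0027,0.007,0.467,0.003]]'; python3 -m creep '[[0,0,0,0],[0,0,0,0],[0,0,0,0],[0,0,0,0],[0,0,0,0],[0,0,0,0],[0,0,0,0],[0,0,0,0]]' 20 40;python3 - <<'E'
from h import *
print(go([.4763,-.3317,.0335],-63.5))
E
```

```text
time_s: 10.72
eef_pos: [0.4774, -0.3334, 0.0361]
tcp_rot: [179.9, -0.1, 26.5]
contact_force: [0.4, -0.0, -0.0]
finger_gap: 0.08
finger_force: 0.0
time_s: 11.72
eef_pos: [0.4762, -0.3331, 0.0344]
tcp_rot: [-180.0, 0.0, 26.4]
contact_force: [-0.4, 0.9, -1.4]
finger_gap: 0.029
finger_force: 40.0
(array([ 0.0018, -0.0029,  0.0023]), np.float64(-0.0004), 'closing dir now', np.float64(-63.58))
```

```bash
python3 -m creep '[[0,0,-0.1,0],[0,0,-0.25,0],[0,0,-0.4,0],[0,0,-0.45,0],[0,0,-0.45,0]]'; python3 - <<'E'
from h import *
z=np.load("w2.npz");c=cloud(z["d"],z["K"],z["W"]).reshape(-1,3)
q=c[(c[:,2]>.035)&(c[:,2]<.046)&(abs(c[:,0]-.597)<.04)&(abs(c[:,1]-.038)<.04)];print(cv2.minAreaRect((q[:,:2]*1000).astype(np.float32)))
print(go([.596,.0365,.16],-4.4))
E
```

```text
time_s: 12.35
eef_pos: [0.4767, -0.3331, 0.2148]
tcp_rot: [180.0, -0.1, 26.5]
contact_force: [-0.4, 0.5, -3.9]
finger_gap: 0.0291
finger_force: 40.0
((596.5986938476562, 36.51653289794922), (50.26776885986328, 49.986663818359375), 85.66213989257812)
(array([ 0.6785, -0.6945,  0.1374]), np.float64(-0.3286), 'closing dir now', np.float64(-63.55))
```

```bash
python3 -m creep '[[0.678,-0.6945,0.07,-0.329],[0.678,-0.6945,0.07,-0.329],[0.678,-0.6945,0.07,-0.329],[0.678,-0.6945,0.07,-0.329],[0.678,-0.6945,0.07,-0.329],[0.678,-0.6945,0.1374,-0.329],[0.678,-0.6945,0.1374,-0.329],[0.678,-0.6945,0.1374,-0.329]]'; python3 -m creep '[[0,0,0.0,0],[0,0,0.0,0]]';python3 - <<'E'
from h import *
print(go([.5962,.0361,.085],-4.4))
E
```

```text
time_s: 13.35
eef_pos: [0.594, 0.0379, 0.1565]
tcp_rot: [-179.7, 0.1, 85.8]
contact_force: [-0.0, -1.0, -3.2]
finger_gap: 0.0293
finger_force: 40.0
time_s: 13.6
eef_pos: [0.5953, 0.0342, 0.1598]
tcp_rot: [180.0, 0.0, 85.5]
contact_force: [-0.2, 0.5, -4.3]
finger_gap: 0.0291
finger_force: 40.0
(array([0.005 , 0.0018, 0.1871]), np.float64(-0.0008), 'closing dir now', np.float64(-4.54))
```

```bash
python3 -m creep '[[0.005,0.0018,0.1,-0.0008],[0.005,0.0018,0.187,-0.0008],[0.005,0.0018,0.187,-0.0008],[0.005,0.0018,0.187,-0.0008],[0.005,0.0018,0.187,-0.0008]]'; python3 - <<'E'
from h import *
print(go([.5962,.0361,.0695],-4.4))
E
```

```text
time_s: 14.22
eef_pos: [0.5975, 0.0379, 0.0865]
tcp_rot: [179.8, -0.0, 85.8]
contact_force: [0.1, -0.2, -3.6]
finger_gap: 0.0293
finger_force: 40.0
(array([-0.0047, -0.0031,  0.0425]), np.float64(0.0009), 'closing dir now', np.float64(-4.24))
```

```bash
python3 -m creep '[[0,0,0.0,0],[0,0,0,0],[0,0,0.0,0]]';python3 - <<'E'
from h import *
print(go([.5962,.0361,.0690],-4.4))
E
```

```text
time_s: 14.6
eef_pos: [0.5965, 0.0383, 0.0849]
tcp_rot: [180.0, -0.0, 85.8]
contact_force: [-0.5, -0.1, -4.2]
finger_gap: 0.029
finger_force: 40.0
(array([-0.0056, -0.0002,  0.0399]), np.float64(0.0011), 'closing dir now', np.float64(-4.21))
```

```bash
python3 -m creep '[[-0.0056,-0.0002,0.015,0.001],[-0.0056,-0.0002,0.028,0.001],[-0.0056,-0.0002,0.036,0.001],[-0.0056,-0.0002,0.04,0.001],[-0.0056,-0.0002,0.04,0.001],[-0.0056,-0.0002,0.04,0.001]]'
```

```text
time_s: 15.35
eef_pos: [0.5962, 0.036, 0.0688]
tcp_rot: [180.0, 0.0, 85.6]
contact_force: [-0.1, 0.2, -4.4]
finger_gap: 0.0289
finger_force: 40.0
```

```bash
python3 -m creep '[[0,0,0.002,0],[0,0,0.002,0],[0,0,0.004,0],[0,0,0.004,0],[0,0,0.004,0]]'
```

```text
time_s: 15.98
eef_pos: [0.5963, 0.036, 0.0685]
tcp_rot: [180.0, -0.1, 85.6]
contact_force: [-6.4, 1.4, 14.6]
finger_gap: 0.0289
finger_force: 40.0
```

```bash
python3 -m creep '[[0,0,-0.001,0],[0,0,-0.001,0],[0,0,-0.001,0],[0,0,-0.001,0]]' 80; python3 -m creep '[[0,0,-0.05,0],[0,0,-0.15,0],[0,0,-0.3,0],[0,0,-0.4,0],[0,0,-0.4,0],[0,0,-0.4,0]]'; python3 - <<'E'
from h import *
p,d,K,W=cam("wrist");cv2.imwrite("pics/w3.png",p);np.savez("w3.npz",p=p,d=d,K=K,W=W)
c=cloud(d,K,W).reshape(-1,3)
for lo,hi in((.036,.044),(.052,.068)):
    q=c[(c[:,2]>lo)&(c[:,2]<hi)&(abs(c[:,0]-.597)<.045)&(abs(c[:,1]-.038)<.05)];print(len(q),cv2.minAreaRect((q[:,:2]*1000).astype(np.float32)),q[:,2].max())
print(go([.431,-.103,.13],-90))
E
```

```text
time_s: 16.48
eef_pos: [0.5962, 0.036, 0.0675]
tcp_rot: [180.0, 0.0, 85.6]
contact_force: [-1.0, -0.1, -0.3]
finger_gap: 0.0644
finger_force: 0.0
time_s: 17.23
eef_pos: [0.5959, 0.0361, 0.2279]
tcp_rot: [180.0, -0.0, 85.6]
contact_force: [-0.1, -0.6, -0.9]
finger_gap: 0.0799
finger_force: 0.0
1075 ((596.928955078125, 41.098716735839844), (60.30632781982422, 49.8371467590332), 85.35910034179688) 0.041612210943186845
2358 ((596.5657348632812, 36.31019973754883), (69.88511657714844, 29.045364379882812), 85.57036590576172) 0.06557322584643166
(array([-0.3783, -0.3833,  0.2433]), np.float64(0.4756), 'closing dir now', np.float64(-4.39))
```

View pics/w3.png

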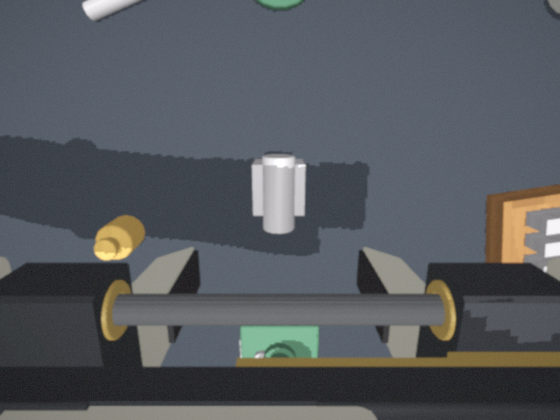

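The pin lies in the groove, centred with equal overhang (278,192). Next is the large ring, gripped without turning the tool.

```bash
python3 - <<'E'
from h import *
print(go([.4315,-.103,.15],-4.4))
E
```

```text
(array([-0.3782, -0.3821,  0.1933]), np.float64(0.0), 'closing dir now', np.float64(-4.39))
```

```bash
python3 -m creep '[[-0.378,-0.382,0.05,0],[-0.378,-0.382,0.05,0],[-0.378,-0.382,0.193,0],[-0.378,-0.382,0.193,0],[-0.378,-0.382,0.193,0],[-0.378,-0.382,0.193,0],[-0.378,-0.382,0.193,0],[-0.378,-0.382,0.193,0]]'; python3 - <<'E'
from h import *
p,d,K,W=cam("wrist")
c=cloud(d,K,W).reshape(-1,3)
q=c[(c[:,2]>.013)&(c[:,2]<.023)&(np.hypot(c[:,0]-.4315,c[:,1]+.103)<.04)]
for r in(25,25.5,26):print(circ(q,r))
print(go([.4315,-.103,.028],-4.4))
E
```

```text
time_s: 18.27
eef_pos: [0.4331, -0.1026, 0.1506]
tcp_rot: [180.0, 0.0, 85.7]
contact_force: [0.2, 0.5, -0.5]
finger_gap: 0.0796
finger_force: 0.0
(array([ 432.1, -104. ]), 39, np.float64(0.58))
(array([ 432. , -104.2]), 39, np.float64(0.14))
(array([ 431.9, -104.3]), 39, np.float64(0.37))
(array([-0.0012, -0.0037,  0.3065]), np.float64(0.0004), 'closing dir now', np.float64(-4.33))
```

```bash
python3 -m creep '[[-0.0037,-0.003,0.15,0.0004],[-0.0037,-0.003,0.25,0.0004],[-0.0037,-0.003,0.3065,0.0004],[-0.0037,-0.003,0.3065,0.0004],[-0.0037,-0.003,0.3065,0.0004],[-0.0037,-0.003,0.3065,0.0004]]'; python3 -m creep '[[0,0,0,0],[0,0,0,0],[0,0,0,0],[0,0,0,0],[0,0,0,0],[0,0,0,0]]' 40 40; python3 - <<'E'
from h import *
p,d,K,W=cam("wrist")
c=cloud(d,K,W).reshape(-1,3)
q=c[(c[:,2]>.015)&(c[:,2]<.021)&(np.hypot(c[:,0]-.4315,c[:,1]+.103)<.03)]
print(len(q),circ(q,25.7),get_obs()["eef_pos"])
E
```

```text
time_s: 19.08
eef_pos: [0.4313, -0.1043, 0.028]
tcp_rot: [180.0, -0.0, 85.6]
contact_force: [-0.6, -1.0, 0.1]
finger_gap: 0.08
finger_force: 0.0
time_s: 19.82
eef_pos: [0.431, -0.1044, 0.0278]
tcp_rot: [180.0, -0.0, 85.5]
contact_force: [-0.2, 0.2, 2.7]
finger_gap: 0.0501
finger_force: 40.0
4814 (array([ 430.7, -104. ]), 20, np.float64(1.25)) [ 0.43106238 -0.10442023  0.02784564]
```

```bash
python3 -m creep '[[0,0,-0.1,0],[0,0,-0.2,0],[0,0,-0.23,0],[0,0,-0.23,0]]'; python3 - <<'E'
from h import *
print(go([.589,-.0622,.12],-4.4))
E
```

```text
time_s: 20.38
eef_pos: [0.4311, -0.104, 0.1198]
tcp_rot: [179.9, -0.0, 85.6]
contact_force: [-0.1, 0.2, -2.7]
finger_gap: 0.0504
finger_force: 40.0
(array([ 1.347e-01,  3.854e-01, -1.000e-04]), np.float64(-0.0001), 'closing dir now', np.float64(-4.42))
```

```bash
python3 -m creep '[[0.1347,0.3854,0,0],[0.1347,0.3854,0,0],[0.1347,0.3854,0,0],[0.1347,0.3854,0,0],[0.1347,0.3854,0,0],[0.1347,0.3854,0,0],[0.1347,0.3854,0,0]]'; python3 - <<'E'
from h import *
print(go([.589,-.0622,.0285],-4.4))
E
```

```text
time_s: 21.25
eef_pos: [0.5881, -0.063, 0.1198]
tcp_rot: [-180.0, -0.0, 85.5]
contact_force: [-1.3, 0.2, -1.8]
finger_gap: 0.0505
finger_force: 40.0
(array([0.0022, 0.0023, 0.2281]), np.float64(-0.0007), 'closing dir now', np.float64(-4.52))
```

```bash
python3 -m creep '[[0.002,0.002,0.1,-0.0007],[0.002,0.002,0.18,-0.0007],[0.002,0.002,0.22,-0.0007],[0.002,0.002,0.22,-0.0007],[0.002,0.002,0.229,-0.0007],[0.002,0.002,0.229,-0.0007],[0.002,0.002,0.229,-0.0007],[0.002,0.002,0.229,-0.0007]]'; python3 - <<'E'
from h import *
print(go([.589,-.0622,.0278],-4.4))
E
```

```text
time_s: 22.25
eef_pos: [0.5899, -0.062, 0.0285]
tcp_rot: [180.0, -0.0, 85.7]
contact_force: [-0.3, 0.8, -2.4]
finger_gap: 0.0502
finger_force: 40.0
(array([-0.0008, -0.0021,  0.0019]), np.float64(0.0003), 'closing dir now', np.float64(-4.34))
```

```bash
python3 -m creep '[[-0.0008,-0.0021,0.0005,0],[-0.0008,-0.0021,0.0005,0],[-0.0008,-0.0021,0.003,0],[-0.0008,-0.0021,0.003,0]]';python3 -m creep '[[0,0,0,0],[0,0,0,0],[0,0,0,0],[0,0,0,0]]' 80; python3 -m creep '[[0,0,-0.05,0],[0,0,-0.15,0],[0,0,-0.3,0],[0,0,-0.5,0],[0,0,-0.5,0],[0,0,-0.5,0]]'; python3 - <<'E'
from h import *
print(go([.475,.323,.22],-25.7))
E
```

```text
time_s: 22.75
eef_pos: [0.5887, -0.0623, 0.0279]
tcp_rot: [180.0, -0.0, 85.6]
contact_force: [-3.5, 0.6, 10.9]
finger_gap: 0.0505
finger_force: 40.0
time_s: 23.25
eef_pos: [0.5888, -0.0622, 0.0269]
tcp_rot: [-180.0, 0.0, 85.7]
contact_force: [0.5, -0.5, 0.6]
finger_gap: 0.0796
finger_force: 0.0
time_s: 24.0
eef_pos: [0.5893, -0.0623, 0.2288]
tcp_rot: [179.8, -0.0, 85.7]
contact_force: [-0.1, 0.2, -0.4]
finger_gap: 0.0798
finger_force: 0.0
(array([ 0.939 , -0.3579,  0.0216]), np.float64(0.1187), 'closing dir now', np.float64(-4.34))
```

```bash
python3 -m creep '[[0.939,-0.358,0.02,-0.3815],[0.939,-0.358,0.02,-0.3815],[0.939,-0.358,0.02,-0.3815],[0.939,-0.358,0.02,-0.3815],[0.939,-0.358,0.02,-0.3815],[0.939,-0.358,0.02,-0.3815],[0.939,-0.358,0.02,-0.3815],[0.939,-0.358,0.02,-0.3815]]' 60; python3 -m creep '[[0,0,0,0],[0,0,0,0]]'; python3 - <<'E'
from h import *
p,d,K,W=cam("wrist");c=cloud(d,K,W).reshape(-1,3)
q=c[(c[:,2]>.012)&(c[:,2]<.021)&(np.hypot(c[:,0]-.475,c[:,1]-.323)<.05)]
print(cv2.minAreaRect((q[:,:2]*1000).astype(np.float32)),go([.475,.323,.028],64.3))
p,d,K,W=cam("top");cv2.imwrite("pics/top2.png",p);c=cloud(d,K,W).reshape(-1,3)
q=c[(c[:,2]>.013)&(c[:,2]<.025)&(np.hypot(c[:,0]-.589,c[:,1]+.062)<.04)];print("ring",[circ(q,r) for r in(25,25.5,26)])
q=c[(c[:,2]>.015)&(c[:,2]<.07)&(np.hypot(c[:,0]-.596,c[:,1]-.037)<.045)];print(cv2.minAreaRect((q[:,:2]*1000).astype(np.float32)))
E
```

```text
time_s: 25.0
eef_pos: [0.4728, 0.3247, 0.2173]
tcp_rot: [-179.9, -0.1, 154.5]
contact_force: [0.3, -1.1, 0.3]
finger_gap: 0.0601
finger_force: 0.0
time_s: 25.25
eef_pos: [0.4752, 0.3212, 0.2188]
tcp_rot: [-180.0, 0.0, 154.1]
contact_force: [-0.3, -0.2, -0.2]
finger_gap: 0.0601
finger_force: 0.0
((474.6997985839844, 323.16156005859375), (29.876605987548828, 59.598575592041016), 64.19149780273438) (array([0.002 , 0.0034, 0.4774]), np.float64(-0.0008), 'closing dir now', np.float64(64.15))
ring [(array([587.8, -60.5]), 28, np.float64(0.45)), (array([587.8, -60.5]), 28, np.float64(0.19)), (array([587.8, -60.6]), 28, np.float64(0.55))]
((595.4374389648438, 37.57477569580078), (69.79803466796875, 50.87091064453125), 85.46321105957031)
```

View pics/top2.png

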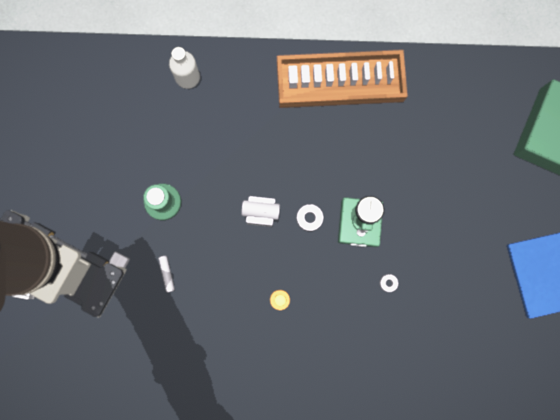

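The top view shows the ring at (310,217), in line between the V-block and the tester, with the pin in the groove. The ring is about 1 mm off its ideal spot. Now the gauge block.

```bash
python3 -m creep '[[0.002,0.0036,0.1,-0.0008],[0.002,0.0036,0.25,-0.0008],[0.002,0.0036,0.4,-0.0008],[0.002,0.0036,0.477,-0.0008],[0.002,0.0036,0.477,-0.0008],[0.002,0.0036,0.477,-0.0008],[0.002,0.0036,0.477,-0.0008]]'; python3 -m creep '[[0,0,0,0],[0,0,0,0],[0,0,0,0],[0,0,0,0],[0,0,0,0],[0,0,0,0]]' 20 40; python3 - <<'E'
from h import *
o=get_obs()["eef_pos"]*1000;a=np.radians(154.3);print(np.dot(np.array([474.8,323.1])-o[:2],[np.cos(a),np.sin(a)]))
E
python3 -m creep '[[0,0,-0.1,0],[0,0,-0.2,0],[0,0,-0.3,0],[0,0,-0.3,0]]'; python3 - <<'E'
from h import *
print(go([.604,.1366,.15],-4.4))
E
```

```text
time_s: 26.22
eef_pos: [0.4747, 0.3246, 0.0285]
tcp_rot: [180.0, 0.0, 154.4]
contact_force: [0.7, 0.6, 0.3]
finger_gap: 0.0599
finger_force: 0.0
time_s: 26.98
eef_pos: [0.4743, 0.3248, 0.0282]
tcp_rot: [-180.0, -0.0, 154.5]
contact_force: [-0.3, -0.6, 2.3]
finger_gap: 0.0295
finger_force: 40.0
-1.1770113987490218
time_s: 27.48
eef_pos: [0.4758, 0.3257, 0.1508]
tcp_rot: [179.7, 0.1, 154.5]
contact_force: [0.3, -0.1, -3.4]
finger_gap: 0.0297
finger_force: 40.0
(array([-0.4929, -0.2886,  0.0017]), np.float64(0.3826), 'closing dir now', np.float64(64.47))
```

```bash
python3 -m creep '[[-0.49,-0.291,0,0.3826],[-0.49,-0.291,0,0.3826],[-0.49,-0.291,0,0.3826],[-0.49,-0.291,0,0.3826],[-0.49,-0.291,0,0.3826],[-0.49,-0.291,0,0.3826],[-0.49,-0.291,0,0.3826],[-0.49,-0.291,0,0.3826]]'; python3 -m creep '[[0,0,0,0],[0,0,0,0],[0,0,0,0]]'; python3 - <<'E'
from h import *
print(go([.6045,.1379,.0295],-4.4))
E
```

```text
time_s: 28.48
eef_pos: [0.6002, 0.1353, 0.1465]
tcp_rot: [-179.9, 0.1, 85.6]
contact_force: [-1.2, -0.1, -2.6]
finger_gap: 0.0294
finger_force: 40.0
time_s: 28.85
eef_pos: [0.6011, 0.1352, 0.1482]
tcp_rot: [180.0, -0.0, 85.6]
contact_force: [-0.4, 0.4, -2.1]
finger_gap: 0.0296
finger_force: 40.0
(array([0.0074, 0.0081, 0.2967]), np.float64(0.0002), 'closing dir now', np.float64(-4.37))
```

```bash
python3 -m creep '[[0.0074,0.008,0.1,0],[0.0074,0.008,0.2,0],[0.0074,0.008,0.27,0],[0.0074,0.008,0.297,0],[0.0074,0.008,0.297,0],[0.0074,0.008,0.297,0],[0.0074,0.008,0.297,0],[0.0074,0.008,0.297,0]]'; python3 - <<'E'
from h import *
print(go([.6045,.1379,.0282],-4.4))
E
```

```text
time_s: 29.85
eef_pos: [0.6047, 0.1381, 0.0298]
tcp_rot: [180.0, -0.0, 85.6]
contact_force: [0.4, 0.1, -2.2]
finger_gap: 0.0294
finger_force: 40.0
(array([-0.0006, -0.0005,  0.0039]), np.float64(0.0001), 'closing dir now', np.float64(-4.39))
```

Then release, rise, and move well clear (back towards the robot, up) for the final check.

```bash
python3 -m creep '[[0,0,0.002,0],[0,0,0.003,0],[0,0,0.0045,0],[0,0,0.0045,0],[0,0,0.0045,0]]';python3 -m creep '[[0,0,0,0],[0,0,0,0],[0,0,0,0],[0,0,0,0]]' 70; python3 -m creep '[[0,0,-0.05,0],[0,0,-0.15,0],[0,0,-0.3,0],[0,0,-0.5,0],[-0.05,-0.3,-0.6,-0.4],[-0.24,-0.1,-0.65,-0.5],[-0.24,-0.1,-0.65,-0.5],[-0.24,-0.1,-0.65,-0.5]]'; python3 - <<'E'
from h import *
print(go([.56,.04,.30],85.6))
E
```

```text
time_s: 30.48
eef_pos: [0.6044, 0.138, 0.0278]
tcp_rot: [-180.0, -0.0, 85.6]
contact_force: [-1.6, 0.3, 3.6]
finger_gap: 0.0297
finger_force: 40.0
time_s: 30.98
eef_pos: [0.6045, 0.1379, 0.0276]
tcp_rot: [180.0, 0.0, 85.6]
contact_force: [-0.2, -0.1, 0.3]
finger_gap: 0.0649
finger_force: 0.0
time_s: 31.98
eef_pos: [0.558, 0.041, 0.2912]
tcp_rot: [179.8, 0.2, 128.6]
contact_force: [0.2, 0.9, -0.8]
finger_gap: 0.0701
finger_force: 0.0
(array([-0.0051,  0.0025, -0.0219]), np.float64(-0.2612), 'closing dir now', np.float64(38.59))
```

```bash
python3 -m creep '[[0,0,-0.02,-0.26],[0,0,-0.02,-0.26],[0,0,-0.02,-0.26],[0,0,-0.02,-0.26],[0,0,-0.02,-0.26],[0,0,-0.02,-0.26],[0,0,-0.02,-0.26],[0,0,-0.02,-0.26]]'; cat > m.py <<'E'
from h import *
import sys
def rc(c,x,y,rad,z):
    q=c[(c[:,2]>z[0])&(c[:,2]<z[1])&(np.hypot(c[:,0]-x,c[:,1]-y)<rad)];r=cv2.minAreaRect((q[:,:2]*1000).astype(np.float32));return np.array(r[0]),r[1],r[2]
def ci(c,x,y,rad,z,r):
    q=c[(c[:,2]>z[0])&(c[:,2]<z[1])&(np.hypot(c[:,0]-x,c[:,1]-y)<rad)];return circ(q,r,x0=[x*1000,y*1000])[0]
for n in sys.argv[1:]:
    p,d,K,W=cam(n);cv2.imwrite(f"pics/fin_{n}.png",p);c=cloud(d,K,W).reshape(-1,3)
    t,ts,ta=rc(c,.5815,-.161,.065,(.024,.033));pe=ci(c,.612,.2365,.045,(.011,.02),36.5)
    u=(pe-t)/np.linalg.norm(pe-t);v=np.array([-u[1],u[0]]);print(n,"tester",t.round(1),np.round(ts,1),round(ta,2),"ped",pe,"dist",np.linalg.norm(pe-t).round(1),"ang",np.degrees(np.arctan2(u[1],u[0])).round(2))
    def rel(nm,x,e=""): print(nm,np.round(x,1),"along",((x-t)@u).round(1),"across",((x-t)@v).round(1),e)
    q,s,a=rc(c,.596,.037,.05,(.05,.07));rel("pin",q,(np.round(s,1),round(a,1)))
    q,s,a=rc(c,.596,.037,.05,(.03,.07));rel("vb+pin",q,(np.round(s,1),round(a,1)))
    q,s,a=rc(c,.604,.137,.045,(.012,.022));rel("block",q,(np.round(s,1),round(a,1)))
    rel("ring",ci(c,.588,-.062,.04,(.013,.023),25.5))
    print("thin",rc(c,.468,.22,.05,(.006,.022)),"sr",rc(c,.4626,-.22,.03,(.009,.019))[0],"wt",rc(c,.4245,-.005,.03,(.01,.065))[0])
E
python3 m.py wrist top
```

```text
time_s: 32.98
eef_pos: [0.5572, 0.0453, 0.2958]
tcp_rot: [-180.0, 0.0, 175.3]
contact_force: [0.0, -0.3, 0.2]
finger_gap: 0.0699
finger_force: 0.0
wrist tester [ 581.5 -162.1] [80.7 90.1] 85.72 ped [612.1 235.8] dist 399.1 ang 85.6
pin [595.6  36.3] along 199.0 across 1.1 (array([69.3, 30.2]), 85.9)
vb+pin [595.3  36.4] along 199.0 across 1.5 (array([69.7, 49.7]), 85.1)
block [603.5 136.3] along 299.3 across 0.9 (array([60.3, 30. ]), 85.7)
ring [588.1 -61.4] along 101.0 across 1.1 
thin (array([468.24261475, 219.24639893]), (69.86541748046875, 16.210006713867188), 16.101886749267578) sr [ 462.78372192 -220.15576172] wt [424.4949646   -5.16687775]
top tester [ 580.9 -161.1] [80.9 89.8] 85.42 ped [610.8 236.2] dist 398.4 ang 85.7
pin [0. 0.] along 117.0 across 591.4 (array([0., 0.]), 0.0)
vb+pin [0. 0.] along 117.0 across 591.4 (array([0., 0.]), 0.0)
block [0. 0.] along 117.0 across 591.4 (array([0., 0.]), 0.0)Traceback (most recent call last):
  File "m.py", line 15, in <module>
    rel("ring",ci(c,.588,-.062,.04,(.013,.023),25.5))
               ~~^^^^^^^^^^^^^^^^^^^^^^^^^^^^^^^^^^^
  File "m.py", line 6, in ci
    q=c[(c[:,2]>z[0])&(c[:,2]<z[1])&(np.hypot(c[:,0]-x,c[:,1]-y)<rad)];return circ(q,r,x0=[x*1000,y*1000])[0]
                                                                              ~~~~^^^^^^^^^^^^^^^^^^^^^^^^
  File "h.py", line 26, in circ
    h=cv2.convexHull((q[:,:2]*1000).astype(np.float32))[:,0]
      ~~~~~~~~~~~~~~~~~~~~~~~~~~~~~~~~~~~~~~~~~~~~~~~~~^^^^^
TypeError: 'NoneType' object is not subscriptable
```

View pics/fin_wrist.png

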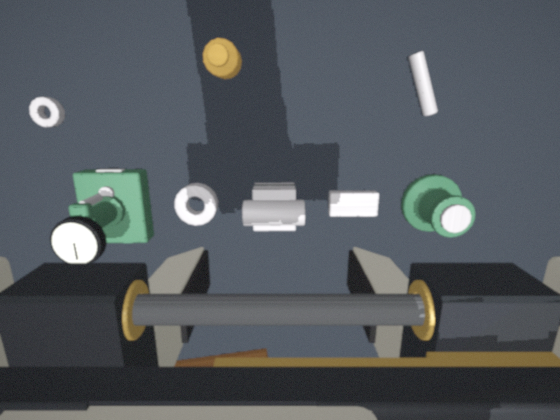

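The wrist view shows tester, ring (195,204), V-block with pin (273,207), gauge block (354,204) and pedestal in one line. Everything is within about 1–1.5 mm of its ideal place, and the thin pin, small ring and weight have not moved.

```bash
python3 -c "
from plant import *
print(job_done())"
```

```text
the job is handed in; nothing more can be done
None
```

The job is handed in: the V-block, thick pin, large ring and gauge block were placed in the order asked, each measuring within about 1.5 mm of its ideal spot, with the thin pin, small ring and weight left where they were, in about 33 s of robot time.

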